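# Count to the third gap of the bit rack and push the holder home

### The arm

A 7-joint arm with a two-finger parallel gripper is mounted at the origin on the work surface. World frame = base frame: x ahead of the robot, y to its left, z up, the work surface at z = 0. Lengths are in m, angles in rad, forces in N, time in s.
With the tool pointing down it reaches from about 0.425 to 0.875 m from the base axis. Payload 9.9 kg.
Tool frame: the origin (TCP) lies midway between the tips of the shut fingers; the grasp point (between the pads) lies manip.grasp_offset behind it (manip.grasp_offset is the distance from the TCP to the grasp point, in m); x points along the fingers, y is the direction in which the jaws open and shut, and the axes are right-handed (so a half turn about x gives the same grasp; the last joint's range is limited). The gripper opens to 85 mm and grips with 20 to 120 N. Pads are 22 mm wide; open, the fingers measure 114 mm over their backs; the gripper's body (76 mm by 85 mm) begins 54 mm behind the grasp point. The pads swing forward as they close: fully open they stand 13 mm farther back than shut.
Start: joints at [1.256, 0.576, 0.025, 1.437, -0.015, 1.129, -0.057], TCP at [0.154, -0.657, 0.231] pointing down, gripper open.
Joint ranges: [-2.76, 2.76], [-0.34, 2.15], [-1.52, 1.57], [0.19, 2.46], [-1.09, 4.23], [0.17, 1.99], [-2.82, 2.82]. Speed limits (rad/s): [2.22, 2.22, 3.01, 3.01, 3.14, 3.14, 3.14].

### API

Orientations are given as a unit quaternion [x, y, z, w].
In Python, from workcell import manip, eyes, job, finder gives the robot as it stands. The module is installed in compiled form; this text tells all that it offers.
- The arm moves only by the shell command python3 -m pendant 'ROWS'. ROWS is JSON, one flat list of numbers, 7 for each row, row after row: the shift along the tool's x, y, z in units of 0.05 m (1.0 is 0.05 m), then the turn, a rotation vector about the tool's x, y, z in units of 0.12 rad (1.0 is 0.12 rad), then the opening, from 0 (shut) to 1 (fully open). A call has 1 to 8 rows; each row shifts and turns the commanded pose from where the row before left it, along the tool's axes as they then stand; what a row does not reach is not made up. A row lasts 1/8 s, in which the tool goes at most 62.5 mm and 10.7 degrees, less where a joint would pass 70% of its speed; a pose out of reach is approached as far as the arm can. A call with a number of a shift or a turn outside -1 to 1 is refused whole. A call with a gripper value outside its range is refused whole. The fingers move at their own pace and stop on an object; the grip force is fixed at half the most. Time passes only in rows, so rows that do not move let the fingers close. It gives the time, the measured TCP pose, the force and the opening at its end, in the units of the state.
- manip.observe(): the state, without advancing time (a new reading comes with each control period).
- eyes.get_image(name): name is "scene" or "top" or "wrist"; returns a dict with "pixels" (420x560x3 uint8, red, green, blue), "range_z" (420x560 float32, m along the optical axis (not along the pixel's ray), 0 where there is no reading), "K" (3x3 intrinsics, pixels), "R" (3x3) and "t" (3): a world point X has camera coordinates R X + t. Camera axes: x right, y down, z forward; pixel columns grow to the right and rows downward; lengths in m; the calibration is good to about 2 mm. A picture is of the moment at which its call begins.
- job.close_job(): hands the job in, once; it reports no verdict.
Trained networks look in a picture, given as the dict that the camera call returned (one of the last four; its "shot" number tells which), for a name from the list of things; names that differ only in an ending like _2 or _b are one class to them, and where a whole thing is asked for, a point or a joint stands for the part that bears it (a point fixed in the world has none). Each returns a list of dicts, best first, with "score" (0 to 1); they miss things now and then, are a little off and sometimes report something else, mostly with a low value. They report only what shows in the picture. A call takes as long as a camera call. They do not tell look-alikes from the thing itself.
- finder.regions_of(thing, picture): "mask" (420x560 bool, what is visible of it).
- finder.spot_point(thing, picture): "centre" ([x, y, z] in m, in world coordinates, good to about 4 mm: a listed point, or the origin of a listed thing).
The state is a dict: "clock": time; "joints": joint angles; "joint_velocities": joint speeds; "joint_efforts": joint torques, N m; "position": TCP position; "orientation": TCP orientation; "contact_force": force on the tool from outside, world axes, zero at the start; "wrist_torque": the same for the moment, N m; "opening": finger opening in m.
Only numpy, scipy, OpenCV 4.12 (cv2) and the standard library are available. Lean on these libraries where they do the work, as an engineer would, in place of code of your own. Each camera call takes 0.05 s, during which the arm holds its last target. There are 200 camera calls.

### The job

With a fingertip, count along the back rail of the drill-bit rack, starting from the end that carries the little round-headed post: press down the first, second and third push-out tabs in turn, and none beyond the third. Then push the loose bit holder that stands on the mat in front of the rack, round nose first, into the third gap counted from that same end, until it is fully home against the back rail. Only touch and push: the holder stays down on the mat and is never lifted or tipped over, and everything else is left where it is.

Things in the scene. Friction and masses are not known exactly. Their poses are not given: they have to be found in the camera images.
- rack: Fixed comb-like bit rack on a 3 mm mat (mat top z = 0.003). Origin: underside centre, on the mat. x into the gaps (away from robot), y along the rack. Seven aluminium dividers, 8 mm thick, 34 mm high, at y = 0, +-44, +-88, +-132 mm, from the back rail (x = +15 mm) to rounded noses at x = -37 mm. Six gaps 36 mm wide, 52 mm deep, centred y = +-22, +-66, +-110 mm, open in front and above, floored by the mat.
- rail_top (a point): Centre of the top of the rack's wooden back rail, 38 mm above the mat, at x = +28, y = 0 in the rack's frame; axes as the rack's. The rail is 26 mm thick (x), 324 mm long (y). On it six black dome-topped sprung tabs, each right behind its gap: centred on the rail at y = +-22, +-66, +-110 mm. Beyond the last divider at each end stands a wooden foot 34 mm high.
- end_post: Small round-headed wooden post, 24 mm across, 32 mm tall, on the foot at one end of the rack, at x = -7 and y = +150 or -150 mm in the rack's frame; its head ends 66 mm above the mat. Origin: centre of its underside. It marks the end from which tabs and gaps are counted, so it decides which are first, second, third. The other end carries only a flat block 6 mm high.
- tab1 (a joint): Push-out tab at y = +110 mm of the rack's frame (1 to 6 run from the rack's +y to its -y end, wherever the post is). Dome curved along y, radius 21 mm, 20 mm long in x, crest 45 mm above the mat (7 mm above the rail) when free. Value: metres pressed, 0 free to 0.006 fully down; pressed counts above 0.002. Spring: 1 N to start, 3.6 N fully down; returns by itself.
- tab2 (a joint): Push-out tab at y = +66 mm of the rack's frame (1 to 6 run from the rack's +y to its -y end, wherever the post is). Dome curved along y, radius 21 mm, 20 mm long in x, crest 45 mm above the mat (7 mm above the rail) when free. Value: metres pressed, 0 free to 0.006 fully down; pressed counts above 0.002. Spring: 1 N to start, 3.6 N fully down; returns by itself.
- tab3 (a joint): Push-out tab at y = +22 mm of the rack's frame (1 to 6 run from the rack's +y to its -y end, wherever the post is). Dome curved along y, radius 21 mm, 20 mm long in x, crest 45 mm above the mat (7 mm above the rail) when free. Value: metres pressed, 0 free to 0.006 fully down; pressed counts above 0.002. Spring: 1 N to start, 3.6 N fully down; returns by itself.
- tab4 (a joint): Push-out tab at y = -22 mm of the rack's frame (1 to 6 run from the rack's +y to its -y end, wherever the post is). Dome curved along y, radius 21 mm, 20 mm long in x, crest 45 mm above the mat (7 mm above the rail) when free. Value: metres pressed, 0 free to 0.006 fully down; pressed counts above 0.002. Spring: 1 N to start, 3.6 N fully down; returns by itself.
- tab5 (a joint): Push-out tab at y = -66 mm of the rack's frame (1 to 6 run from the rack's +y to its -y end, wherever the post is). Dome curved along y, radius 21 mm, 20 mm long in x, crest 45 mm above the mat (7 mm above the rail) when free. Value: metres pressed, 0 free to 0.006 fully down; pressed counts above 0.002. Spring: 1 N to start, 3.6 N fully down; returns by itself.
- tab6 (a joint): Push-out tab at y = -110 mm of the rack's frame (1 to 6 run from the rack's +y to its -y end, wherever the post is). Dome curved along y, radius 21 mm, 20 mm long in x, crest 45 mm above the mat (7 mm above the rail) when free. Value: metres pressed, 0 free to 0.006 fully down; pressed counts above 0.002. Spring: 1 N to start, 3.6 N fully down; returns by itself.
- holder_mid (a point): Centre of the loose bit holder to push: black block 70 (x) x 30 (y) x 28 mm high, about 0.14 kg, on the mat before the rack. +x end: half-round nose, radius 15 mm, roughly towards the rack; -x end flat. Steel bits on top reach 44 mm above the mat. This point is 14 mm up, 35 mm from either end. Fully home it is at x = -20 mm in the rack's frame, its rear 18 mm out before the noses.
- holder_nose (a point): Tip of the holder's half-round nose, 14 mm above its underside and 35 mm ahead (+x) of holder_mid; fully home it touches the back rail, at x = +15 mm in the rack's frame.
- home_a: Bystander: a like bit holder already home in the gap at y = +110 mm of the rack's frame. Origin: underside centre.
- home_b: Bystander: a like bit holder already home in the gap at y = -66 mm of the rack's frame. Origin: underside centre.
- level: Bystander: yellow bubble level, 230 x 22 x 45 mm (along its x, y, z), standing on edge to the left. Origin: underside centre.
- mallet: Bystander: small wooden mallet lying to the right, handle 24 mm thick from x = -100 mm, head 55 x 95 x 50 mm at x = +110 mm. Origin: underside at mid-length.
- clamp: Bystander: aluminium corner clamp, about 150 x 110 mm, 30 mm high, lying in front on the right. Origin: underside centre.
- tape: Bystander: round tape measure, 64 mm across, 36 mm high, in front on the left. Origin: underside centre.
Not all that is in view belongs to the job. Leave any pink or white look-alike of the part that bears holder_mid alone.

How it is judged:
On the way, in this order (a step that is already met when the one before it is completed fails the run):
1. the first tab from the post pressed down (((y of end_post in the frame of rack above 0.05 m and value of joint tab1 above 0.002 m) or (y of end_post in the frame of rack below -0.05 m and value of joint tab6 above 0.002 m))), for 0.05 s.
2. the second tab from the post pressed down (((y of end_post in the frame of rack above 0.05 m and value of joint tab2 above 0.002 m) or (y of end_post in the frame of rack below -0.05 m and value of joint tab5 above 0.002 m))), for 0.05 s.
3. the third tab from the post pressed down (((y of end_post in the frame of rack above 0.05 m and value of joint tab3 above 0.002 m) or (y of end_post in the frame of rack below -0.05 m and value of joint tab4 above 0.002 m))), for 0.05 s.
4. the holder is fully home in the third gap from the post (x of holder_nose in the frame of rack above 0.008 m and x of holder_mid in the frame of rack between -0.024 and -0.012 m and angle between the x axis of holder_mid and the x axis of rack, either way round below 0.2 rad and ((y of end_post in the frame of rack above 0.05 m and y of holder_mid in the frame of rack between 0.014 and 0.03 m) or (y of end_post in the frame of rack below -0.05 m and y of holder_mid in the frame of rack between -0.03 and -0.014 m))), for 0.2 s.
At the end, for the whole second after the job is handed in: The holder stands nose inwards, flat on the mat in the third gap from the post: its centre within 4 mm of fully home along the gap, 8 mm of the gap's centre line and 0.2 rad of its direction. All tabs are up again (under 1 mm) and each bystander is within 15 mm of its start (all of step 4 and angle between holder_mid's own z axis and vertical below 0.1 rad and height (world z) of holder_mid below 0.023 m and value of joint each of tab1, tab2, tab3, tab4, tab5, tab6 below 0.001 m and distance of each of level, mallet, clamp, tape, home_a, home_b from where it was at the start of the episode below 0.015 m); the robot touches nothing.
It fails at once if a tab beyond the third is pressed down more than 2 mm (((y of end_post in the frame of rack above 0.05 m and value of joint tab4 above 0.002 m) or (y of end_post in the frame of rack below -0.05 m and value of joint tab3 above 0.002 m)) or ((y of end_post in the frame of rack above 0.05 m and value of joint tab5 above 0.002 m) or (y of end_post in the frame of rack below -0.05 m and value of joint tab2 above 0.002 m)) or ((y of end_post in the frame of rack above 0.05 m and value of joint tab6 above 0.002 m) or (y of end_post in the frame of rack below -0.05 m and value of joint tab1 above 0.002 m))).
It fails at once if the holder is lifted off the mat (centre more than 13 mm above where it rests) (height (world z) of holder_mid above 0.03 m).
It fails at once if the holder is tipped more than 0.4 rad (angle between holder_mid's own z axis and vertical above 0.4 rad).
It fails at once if a bystander is moved more than 15 mm (distance of any of level, mallet, clamp, tape, home_a, home_b from where it was at the start of the episode above 0.015 m).
It also fails if it takes over 58 s, if anything falls off the work surface, if the arm or the gripper's body presses on something with over 40 N, if the wrist force passes 120 N, or if a joint passes its speed limit or range.

## Working session

There is one attempt and no reset: what is moved stays moved. The work goes in short steps, Python scripts to look and compute and a shell command to move; the robot and the scene stay as the last step left them, time stands still between calls to the robot, and variables do not carry over. Pictures are saved under pics/ and viewed, about 8 in all and at most 12, crops included, and the job is handed in when it is done.

```bash
mkdir -p pics; cat > h.py <<'E'
from workcell import manip, eyes, job, finder
import numpy as np, cv2
from scipy.spatial.transform import Rotation as Ro
np.set_printoptions(precision=4,suppress=True)
def save(p,n): cv2.imwrite('pics/'+n+'.png',p['pixels'][:,:,::-1])
def cloud(p):
    z=p['range_z'];v,u=np.mgrid[:420,:560];K=p['K']
    c=np.stack([(u-K[0,2])/K[0,0]*z,(v-K[1,2])/K[1,1]*z,z],-1)
    return (c-p['t'])@p['R']
def st():
    s=manip.observe();print(s['clock'],np.array(s['position']),Ro.from_quat(s['orientation']).as_matrix().tolist(),np.array(s['contact_force']),s['opening'])
E
python3 - <<'E'
from h import *
st();print(manip.grasp_offset)
for n in ['top','scene']:
    p=eyes.get_image(n);save(p,n+'0')
    for t in ['rack','rail_top','end_post','holder_mid','holder_nose','home_a','tab1','level','mallet','clamp','tape']:
        print(n,t,[(round(d['score'],2),np.array(d['centre'])) for d in finder.spot_point(t,p)])
E
```

```text
0.0 [ 0.1543 -0.6567  0.2304] [[-0.0004753670639992347, 0.2287816056356699, -0.9734776581662876], [0.0016094290575160153, -0.9734763323403842, -0.22878207996087188], [-0.9999985918811403, -0.0016754986955420936, 9.455082204220307e-05]] [0.2932 0.2087 0.1491] 0.08499754373180092
0.0187
top rack [(0.89, array([0.6349, 0.0396, 0.0013])), (0.49, array([ 0.4292, -0.3184,  0.0024]))]
top rail_top [(0.84, array([0.6597, 0.0371, 0.0392]))]
top end_post [(0.46, array([0.6506, 0.1902, 0.04  ]))]
top holder_mid [(0.8, array([0.5361, 0.0848, 0.0186])), (0.63, array([0.496 , 0.1912, 0.0141])), (0.56, array([ 0.4944, -0.0401,  0.0166]))]
top holder_nose [(0.78, array([ 0.4836, -0.0053,  0.0198])), (0.77, array([0.5129, 0.1646, 0.0136])), (0.59, array([0.5729, 0.0806, 0.0128]))]
top home_a [(0.67, array([0.628 , 0.1553, 0.0021])), (0.56, array([ 0.6076, -0.0255, -0.0008])), (0.45, array([0.6623, 0.0344, 0.0422]))]Traceback (most recent call last):
  File "<stdin>", line 6, in <module>
ValueError: it knows: clamp, end_post, holder_mid, holder_nose, home, level, mallet, rack, rail_top, tape
```

View pics/top0.png

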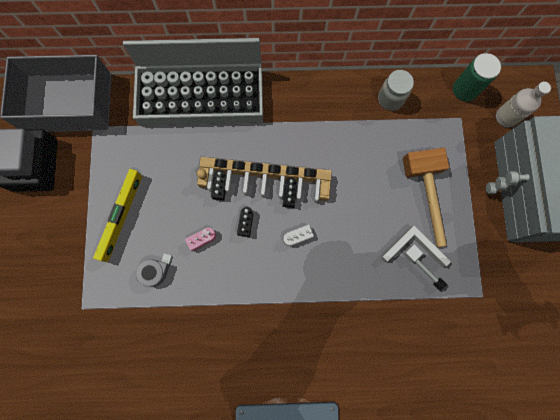

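```bash
python3 - <<'E'
from h import *
p=eyes.get_image('scene');save(p,'scene0')
for t in ['rack','rail_top','end_post','holder_mid','holder_nose','home_a']:
        print(t,[(round(d['score'],2),np.array(d['centre'])) for d in finder.spot_point(t,p)])
p=eyes.get_image('top');C=cloud(p)
np.save('top_c.npy',C);np.save('top_p.npy',p['pixels'])
# rail plane points z~0.041
z=C[...,2];m=(abs(z-0.041)<0.0025)&(C[...,0]>.55)&(C[...,0]<.75)
m=cv2.morphologyEx(m.astype(np.uint8),cv2.MORPH_OPEN,np.ones((5,5)))
n,l,s,c=cv2.connectedComponentsWithStats(m)
for i in range(1,n):
    if s[i,4]>100:
        q=C[l==i][:,:2];print(s[i],cv2.minAreaRect((q*1000).astype(np.float32)),q.mean(0))
for d in finder.regions_of('end_post',p)+finder.regions_of('holder_mid',p):
    q=C[d['mask']];print(d['score'],d['mask'].sum(),np.median(q,0),q.max(0),np.median(p['pixels'][d['mask']],0),np.argwhere(d['mask']).mean(0))
E
```

```text
rack [(0.59, array([0.6354, 0.0432, 0.0002]))]
rail_top [(0.84, array([0.6648, 0.0369, 0.044 ]))]
end_post [(0.69, array([0.6518, 0.1936, 0.0355]))]
holder_mid [(0.89, array([0.5354, 0.0875, 0.0116])), (0.89, array([ 0.4976, -0.0397,  0.0122])), (0.55, array([0.4988, 0.1972, 0.0139]))]
holder_nose [(0.94, array([0.5169, 0.1648, 0.0148])), (0.7, array([ 0.4831, -0.0057,  0.0176])), (0.6, array([0.5686, 0.0792, 0.0198]))]
home_a [(0.6, array([ 0.6081, -0.0199,  0.0041])), (0.5, array([0.633 , 0.153 , 0.0017]))]
0.57 87 [0.6478 0.188  0.0655] [0.6597 0.201  0.0716] [139. 116.  81.] [173.4713 201.1379]
0.4 2381 [0.653  0.0451 0.04  ] [0.6961 0.2045 1.0148] [119. 106.  81.] [174.2205 262.3948]
0.82 440 [0.4968 0.196  0.0312] [0.5269 0.2356 1.0148] [186. 142. 159.] [238.4955 200.0932]
0.8 308 [ 0.4977 -0.0371  0.0317] [ 0.52   -0.0045  0.051 ] [190. 192. 189.] [235.2857 297.5   ]
0.69 397 [0.5342 0.088  0.0313] [0.5789 0.1101 1.0148] [41. 42. 41.] [221.5164 244.7809]
0.34 102 [0.6795 0.143  0.0469] [0.6906 0.1608 0.0514] [40.5 40.  35.5] [162.6863 220.8627]
```

View pics/scene0.png

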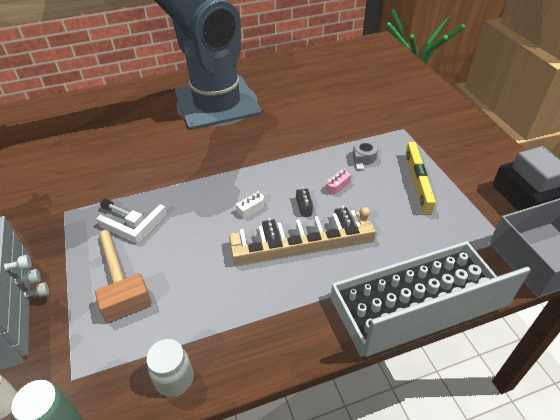

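The post is at the rack's left (+y) end, at pixel (201,173) in the top view. The black holder is at (245,221), with the pink and white look-alikes on either side at (200,238) and (298,235). Counting from the post, gap 3 is rack y = +22 mm, and it's empty. Next I'll move closer for a wrist view.

```bash
python3 -m pendant '[0,-1,-0.75,0,0,0,0, 0,-1,-0.75,0,0,0,0, 0,-1,-0.75,0,0,0,0, 0,-1,-0.75,0,0,0,0, 0,-1,-0.75,0.5,0,0,0, 0,-1,-0.75,0.5,0,0,0, 0,-1,-0.75,0.5,0,0,0, 0,-1,-0.75,0.5,0,0,0]'; python3 -m pendant '[0,-1,-0.6,0.5,0,0,0, 0,-1,-0.5,0.42,0,0,0, 0,-1,-0.2,0,0,0,0, 0,-0.8,0,0,0,0,0,0,0,0,0,0,0,0]'
python3 - <<'E'
from h import *
st();p=eyes.get_image('wrist');save(p,'w1');print(-p['R'].T@p['t'])
E
```

```text
clock: 1.85
position: [0.3756, -0.2078, 0.2318]
orientation: [0.707, -0.004, -0.707, -0.004]
contact_force: [0.9, 0.4, 0.3]
opening: -0.0003
clock: 2.48
position: [0.4549, -0.0202, 0.2315]
orientation: [0.706, -0.04, -0.706, -0.041]
contact_force: [0.2, -1.0, 0.2]
opening: 0.0003
2.475 [ 0.4549 -0.0202  0.2315] [[0.0006552323799605343, -0.11373508506264554, -0.9935108963148424], [0.0011454100819009855, -0.9935103725013101, 0.11373578050926814], [-0.9999991293527574, -0.0012125007632672602, -0.000520706852792908]] [ 0.1937 -0.9616  0.1962] 0.00030321361252535247
[ 0.5397 -0.0302  0.3735]
```

View pics/w1.png

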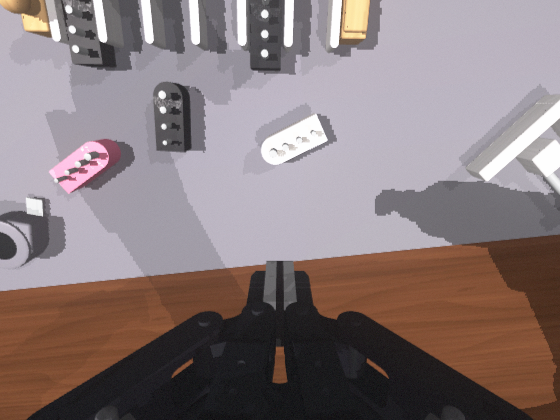

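The wrist view shows the holder, nose up, at (172,118), with the pink and white look-alikes beside it. The rack is cut off at the top, so I'll move over it.

```bash
python3 -m pendant '[-0.3,-0.9,-0.7,0,0,0,0, -0.3,-0.86,-0.7,0,0,0,0, 0,0,0,0,0,0,0,0,0,0,0,0,0,0]'
python3 - <<'E'
from h import *
st();p=eyes.get_image('wrist');save(p,'w2');C=cloud(p);np.savez('w2.npz',C=C,p=p['pixels'])
for t in ['rack','rail_top','end_post','holder_mid','holder_nose','home_a']:
    print(t,[(round(d['score'],2),np.array(d['centre'])) for d in finder.spot_point(t,p)])
z=C[...,2]
# wooden rail: top plane
hsv=cv2.cvtColor(p['pixels'],cv2.COLOR_RGB2HSV)
m=(abs(z-0.041)<0.003)&(hsv[...,1]>80)&(C[...,0]>.6)&(C[...,0]<.72)
q=C[m][:,:2]*1000;print('rail',m.sum(),cv2.minAreaRect(q.astype(np.float32)),np.median(q,0))
m=((z>0.0435)&(z<.053)&(C[...,0]>.64)&(C[...,0]<.72)&(p['pixels'].max(-1)<90)).astype(np.uint8)
m=cv2.morphologyEx(m,cv2.MORPH_OPEN,np.ones((3,3)))
n,l,s,c=cv2.connectedComponentsWithStats(m)
for i in range(1,n):
    if s[i,4]>40: q=C[l==i];print('tab?',s[i],q.mean(0),q[:,2].max())
for d in finder.regions_of('holder_mid',p):
    k=d['mask'];q=C[k];print(d['score'],np.median(p['pixels'][k],0))
    q=q[(q[:,2]>0.02)&(q[:,2]<.05)][:,:2]*1000;print(cv2.minAreaRect(q.astype(np.float32)))
E
```

```text
clock: 3.02
position: [0.534, 0.0538, 0.2609]
orientation: [-0.705, 0.043, 0.706, 0.042]
contact_force: [0.5, -0.4, 0.0]
opening: -0.0
3.025 [0.534  0.0538 0.2609] [[-0.0009709466841538712, -0.12093618078934071, -0.9926598095211795], [-0.0010265710657817867, -0.9926596338303343, 0.1209371635010242], [-0.9999990017066934, 0.0011364593765111897, 0.0008396699959564173]] [ 0.4853 -0.3756  0.0173] -4.211222154248012e-05
rack [(0.85, array([0.6325, 0.0371, 0.0014])), (0.6, array([0.6511, 0.1894, 0.0383]))]
rail_top []
end_post [(0.94, array([0.6501, 0.19  , 0.0393]))]
holder_mid [(0.77, array([0.4996, 0.1912, 0.0208])), (0.7, array([ 0.4958, -0.0398,  0.0181]))]
holder_nose [(0.94, array([ 0.4816, -0.0044,  0.0198])), (0.85, array([0.5719, 0.0808, 0.0163])), (0.74, array([0.515 , 0.166 , 0.0163]))]
home_a [(0.82, array([0.6298, 0.1532, 0.0069])), (0.63, array([ 0.6098, -0.024 ,  0.0047]))]
rail 5284 ((649.28076171875, 121.08255004882812), (493.09649658203125, 98.25774383544922), 89.97077941894531) [660.1336  17.441 ]
tab? [163  41   6  21  99] [0.6805 0.1524 0.0454] 0.04795057211073208
tab
[... 231 characters left out ...]
 280] [0.6609 0.0085 0.0465] 0.04939446531361028
tab? [249  45   5  11  45] [0.671  0.066  0.0451] 0.04721810162020982
tab? [344  44  15  21 289] [ 0.6552 -0.0342  0.0467] 0.049269163665405714
tab? [385  44  17  22 310] [ 0.6494 -0.077   0.0467] 0.049903202942582624
tab? [206  47   6  16  73] [0.6727 0.1095 0.0454] 0.048341783906290126
0.83 [252. 170. 209.]
((499.1734924316406, 193.453857421875), (30.207895278930664, 70.5322265625), 26.880496978759766)
0.81 [251. 249. 248.]
((498.0969543457031, -38.102569580078125), (30.963726043701172, 69.64661407470703), 19.373498916625977)
0.62 [67. 65. 69.]
((537.5171508789062, 86.9056167602539), (30.15404510498047, 70.20039367675781), 79.77142333984375)
```

View pics/w2.png

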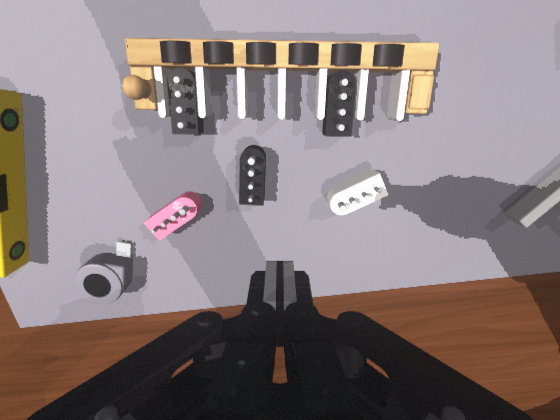

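```bash
python3 - <<'E'
from h import *
d=np.load('w2.npz');C=d['C'];px=d['p'];z=C[...,2]
yaw=-0.134
def rf(P,y): c,s=np.cos(y),np.sin(y);return P[...,0]*c+P[...,1]*s,-P[...,0]*s+P[...,1]*c
for yaw in (-0.134,):
    X,Y=rf(C,yaw)
    m=(z>.038)&(z<.053)&(X>.615)&(X<.7)&(Y>-.05)&(Y<.29)
    hs=cv2.cvtColor(px,cv2.COLOR_RGB2HSV)
    wood=m&(hs[...,1]>80)&(abs(z-.041)<.0025)
    # rail front/back edge per Y bin
    rows=[]
    for y in np.arange(-.04,.28,.02):
        k=wood&(abs(Y-y)<.006)
        if k.sum()>20: rows.append((y,*np.percentile(X[k],[2,98])))
    rows=np.array(rows);print(rows)
    k=wood;print('Y ext',np.percentile(Y[k],[.3,99.7]))
# tabs
t=m&(px.max(-1)<110)&(z>.0425)&(X>.645)
for a in range(6):
    pass
print('tabY hist',[(round(b,3),int(n)) for n,b in zip(*np.histogram(Y[t],bins=np.arange(-.02,.27,.006)))])
print('divider tops')
dv=(abs(z-.037)<.003)&(X>.595)&(X<.63)&(px.min(-1)>150)
n,l,s,c=cv2.connectedComponentsWithStats(dv.astype(np.uint8))
for i in range(1,n):
    if s[i,4]>40: k=l==i;print(s[i,4],np.median(Y[k]),X[k].min(),z[k].mean())
print('post',rf(np.array([.6501,.19]),yaw),'holder',rf(np.array([.5375,.0869]),yaw))
E
```

```text
[[-0.04    0.6169  0.6656]
 [-0.02    0.6167  0.6653]
 [ 0.      0.6412  0.6658]
 [ 0.02    0.6409  0.6665]
 [ 0.04    0.6417  0.666 ]
 [ 0.06    0.6414  0.6658]
 [ 0.08    0.6421  0.6665]
 [ 0.1     0.641   0.6664]
 [ 0.12    0.6417  0.6659]
 [ 0.14    0.6414  0.6668]
 [ 0.16    0.6413  0.6663]
 [ 0.18    0.6419  0.6663]
 [ 0.2     0.6416  0.6665]
 [ 0.22    0.6414  0.6667]
 [ 0.24    0.6412  0.6666]
 [ 0.26    0.6189  0.6661]]
Y ext [-0.037   0.2838]
tabY hist [(np.float64(-0.02), 0), (np.float64(-0.014), 0), (np.float64(-0.008), 0), (np.float64(-0.002), 61), (np.float64(0.004), 111), (np.float64(0.01), 120), (np.float64(0.016), 96), (np.float64(0.022), 96), (np.float64(0.028), 1), (np.float64(0.034), 0), (np.float64(0.04), 35), (np.float64(0.046), 106), (np.float64(0.052), 118), (np.float64(0.058), 123), (np.float64(0.064), 97), (np.float64(0.07), 25), (np.float64(0.076), 0), (np.float64(0.082), 7), (np.float64(0.088), 106), (np.float64(0.094), 117), (np.float64(0.1), 115), (np.float64(0.106), 119), (np.float64(0.112), 58), (np.float64(0.118), 0), (np.float64(0.124), 0), (np.float
[... 461 characters left out ...]
107), (np.float64(0.244), 40), (np.float64(0.25), 0), (np.float64(0.256), 0), (np.float64(0.262), 0)]
divider tops
258 0.21135285436194137 0.5953413708260669 0.036486197946812154
257 0.16731520924844198 0.5958928193855217 0.03640793215967798
253 0.12365781120158899 0.5953361478600446 0.03648232629906091
256 0.07958147667527125 0.5958323580667941 0.036504660625190144
268 0.03578818967786376 0.5953320347039521 0.03640112892664952
275 -0.008065310263673325 0.5958400080754519 0.03640227066915731
85 0.2548714052030756 0.5958770815725557 0.03645058513476405
post (np.float64(0.6188882553864614), np.float64(0.2751496635373231)) holder (np.float64(0.5210717586305834), np.float64(0.15793062514164563))
```

```bash
cat >> h.py <<'E'
def rk():
    s=manip.observe();P=np.array(s['position']);c,sn=np.cos(-.134),np.sin(-.134)
    M=Ro.from_quat(s['orientation']).as_matrix()
    print(round(s['clock'],2),'rack mm',np.array([c*P[0]+sn*P[1]-.6262,-sn*P[0]+c*P[1]-.1236,P[2]-.003])*1000,'yaw err',np.arctan2(-M[0,1],-M[1,1])*-1+.134-0,'tilt',M[2,1],M[2,2],'F',np.array(s['contact_force']),np.array(s['joints']))
E
python3 -m pendant '[0,-0.7,-0.9,0.1,0,0,0, 0.5,-0.7,-0.9,0,0,0,0, 0.9,-0.78,-0.88,0,0,0,0, 0.9,0,0,0,0,0,0, 0.8,0,0,0,0,0,0, 0.6,0,0,0,0,0,0,0,0,0,0,0,0,0]'; python3 -c "
from h import *
rk();st()"
```

```text
clock: 4.3
position: [0.6719, 0.1409, 0.0809]
orientation: [-0.704, 0.047, 0.707, 0.046]
contact_force: [-0.7, 0.7, 0.5]
opening: 0.0001
4.3 rack mm [ 20.8612 105.8358  77.8659] yaw err 0.002494973269464712 tilt 0.001858428575934462 0.004563350099412304 F [-0.6843  0.7189  0.4863] [-0.1782  0.7381 -0.1698  1.5572  0.1497  0.864  -2.1049]
4.3 [0.6719 0.1409 0.0809] [[-0.004767642798952617, -0.1311260959544543, -0.9913542336329054], [-0.0012439867536476884, -0.9913639559732701, 0.13113336453391775], [-0.9999878609658713, 0.001858428575934462, 0.004563350099412304]] [-0.6843  0.7189  0.4863] 0.00010548982461866902
```

```bash
python3 -m pendant '[0.25,-0.08,-0.2,0,0,0,0, 0.25,0,0,0,0,0,0,0,0,0,0,0,0,0]'; python3 -c "
from h import *
rk()"
```

```text
clock: 4.68
position: [0.6835, 0.144, 0.0575]
orientation: [-0.705, 0.047, 0.706, 0.046]
contact_force: [0.5, -0.7, 0.1]
opening: -0.0003
4.67 rack mm [ 31.9821 110.4025  54.4938] yaw err 0.002399415905073893 tilt 0.0005478042970023245 0.001315329725840642 F [ 0.5208 -0.7163  0.1224] [-0.1819  0.7782 -0.1654  1.5416  0.1563  0.8362 -2.108 ]
```

```bash
python3 -m pendant '[0.14,0,0,0,0,0,0, 0.13,0,0,0,0,0,0,0,0,0,0,0,0,0,0,0,0,0,0,0,0]'; python3 -c "
from h import *
rk()"
```

```text
clock: 5.18
position: [0.6841, 0.1442, 0.0451]
orientation: [0.706, -0.046, -0.706, -0.047]
contact_force: [-0.5, 0.3, 1.3]
opening: 0.0002
5.17 rack mm [ 32.5074 110.6573  42.1325] yaw err 0.0023921756389664317 tilt -0.00010211040883749412 -0.0002080028785497825 F [-0.4994  0.2606  1.2923] [-0.1832  0.7926 -0.1631  1.5495  0.16    0.8124 -2.1111]
```

```bash
python3 -m pendant '[0.04,0,0,0,0,0,0,0,0,0,0,0,0,0,0,0,0,0,0,0,0]'; python3 -c "
from h import *
rk()
p=eyes.get_image('top');cv2.imwrite('pics/t1.png',cv2.resize(p['pixels'][120:260,170:360,::-1],None,fx=4,fy=4))
rk()"
```

```text
clock: 5.55
position: [0.6841, 0.1442, 0.043]
orientation: [0.706, -0.046, -0.705, -0.047]
contact_force: [0.5, -0.5, 2.9]
opening: 0.0001
5.55 rack mm [ 32.5315 110.6599  39.9794] yaw err 0.0023500431675354816 tilt -0.0001291838151071395 -0.0002178968798302889 F [ 0.5356 -0.5418  2.8519] [-0.1834  0.7951 -0.1627  1.5508  0.1606  0.8085 -2.1117]
5.6 rack mm [ 32.5143 110.6458  39.9733] yaw err 0.0023968516869995182 tilt -8.685068812391838e-05 -0.00019245837554372845 F [-0.3487  0.4503  3.4712] [-0.1834  0.7951 -0.1627  1.5508  0.1606  0.8086 -2.1117]
```

Tab 1 is pressed about 5 mm, and the ~3 N reading matches its spring. Next I'll press tab 2.

```bash
python3 -m pendant '[-0.3,0,0,0,0,0,0,0,0.45,0.03,0,0,0,0,0,0.45,0.02,0,0,0,0,0,0,0,0,0,0,0,0,0,0,0,0,0,0]'; python3 -c "
from h import *
rk()"
```

```text
clock: 6.22
position: [0.6755, 0.0992, 0.0577]
orientation: [-0.705, 0.047, 0.706, 0.047]
contact_force: [0.7, 0.7, 0.0]
opening: 0.0001
6.22 rack mm [29.9899 64.9666 54.6807] yaw err 0.001403852251210591 tilt -0.00021454901210513078 0.0003654253149271351 F [0.6679 0.6947 0.0199] [-0.1164  0.7583 -0.1705  1.59    0.1618  0.8074 -2.0565]
```

```bash
python3 -m pendant '[0.15,-0.02,0,0,0,0,0, 0.15,0,0,0,0,0,0,0,0,0,0,0,0,0,0,0,0,0,0,0,0]'; python3 -c "
from h import *
rk()"; python3 -m pendant '[-0.15,0,0,0,0,0,0,-0.15,0.45,0,0,0,0,0,0,0.43,0,0,0,0,0,0,0,0,0,0,0,0,0,0,0,0,0,0,0]'; python3 -c "
from h import *
rk()"
```

```text
clock: 6.72
position: [0.6759, 0.1018, 0.0426]
orientation: [0.706, -0.046, -0.706, -0.046]
contact_force: [-0.2, 2.8, 2.8]
opening: -0.0001
6.72 rack mm [30.056  67.5674 39.6486] yaw err 0.0032462894222536898 tilt -0.0007419407653922461 -0.0001971890085479969 F [-0.2274  2.781   2.7648] [-0.1215  0.777  -0.1676  1.598   0.1662  0.7802 -2.0617]
clock: 7.35
position: [0.6698, 0.0568, 0.0577]
orientation: [-0.705, 0.047, 0.706, 0.047]
contact_force: [0.1, 0.7, 0.3]
opening: -0.0003
7.35 rack mm [30.0032 22.1966 54.667 ] yaw err 0.0015343682294737537 tilt -0.00034082134480230286 0.00042733440919836586 F [0.1088 0.7339 0.2897] [-0.0517  0.7458 -0.1757  1.621   0.1672  0.7898 -2.0029]
```

```bash
python3 -m pendant '[0.15,0,0,0,0,0,0, 0.15,0,0,0,0,0,0,0,0,0,0,0,0,0,0,0,0,0,0,0,0]'; python3 -c "
from h import *
rk()"; python3 -m pendant '[-0.9,0,0,0,0,0,0,-0.9,0,0,0,0,0,0,0,0,0,0,0,0,0,0,0,0,0,0,0,0]'; python3 -c "
from h import *
rk()"
```

```text
clock: 7.85
position: [0.6701, 0.0581, 0.0426]
orientation: [0.706, -0.046, -0.706, -0.046]
contact_force: [0.3, 1.1, 2.5]
opening: 0.0
7.85 rack mm [30.1784 23.4642 39.6267] yaw err 0.0031787051198712835 tilt -0.000576776294620801 -0.00017563079501261864 F [0.2965 1.1416 2.5444] [-0.0555  0.7645 -0.1723  1.6299  0.1721  0.7617 -2.0071]
clock: 8.35
position: [0.6694, 0.0571, 0.1321]
orientation: [-0.705, 0.047, 0.706, 0.046]
contact_force: [0.2, 0.9, -0.5]
opening: 0.0001
8.35 rack mm [ 29.5733  22.4607 129.052 ] yaw err 0.0024884756216743686 tilt 0.00044127462129762984 0.00107032127699238 F [ 0.173   0.9299 -0.4834] [-0.0446  0.6625 -0.1892  1.5595  0.1445  0.9344 -1.9832]
```

All three tabs were pressed in order. Next I'll nudge the holder about 12 mm sideways from its left flank, so I'm moving the tool there first.

```bash
python3 -m pendant '[0,-0.42,0.9,0,0,0,0,0,-0.42,0.9,0,0,0,0,0,-0.42,0.9,0,0,0,0,0.7,0,0,0,0,0,0,0.7,0,0,0,0,0,0,0.6,0,0,0,0,0,0,0,0,0,0,0,0,0]'; python3 -c "
from h import *
rk()
p=eyes.get_image('wrist');save(p,'w3')
C=cloud(p)
for d in finder.regions_of('holder_mid',p):
    k=d['mask'];q=C[k];print(d['score'],np.median(p['pixels'][k],0))
    q=q[(q[:,2]>0.02)&(q[:,2]<.05)][:,:2]*1000;print(cv2.minAreaRect(q.astype(np.float32)))
"
```

```text
clock: 9.22
position: [0.542, 0.1367, 0.0299]
orientation: [-0.703, 0.047, 0.708, 0.046]
contact_force: [-0.5, 0.2, 1.1]
opening: 0.0001
9.22 rack mm [-107.3738   84.3038   26.8842] yaw err 0.0028735233582466713 tilt 0.0027070488133048576 0.005921003423568763 F [-0.5023  0.1707  1.1348] [-0.2269  0.6655 -0.1597  1.9451  0.1877  0.5516 -2.2159]
0.8 [80. 77. 75.]
((492.7684326171875, -8.5982666015625), (12.061853408813477, 28.7949161529541), 83.52482604980469)
0.77 [35. 35. 36.]
((537.999267578125, 86.92288970947266), (30.939651489257812, 69.702880859375), 80.0613021850586)
0.56 [117.  66.  81.]
((504.9241943359375, 192.64816284179688), (21.683208465576172, 63.44776916503906), 25.985815048217773)
```

View pics/w3.png

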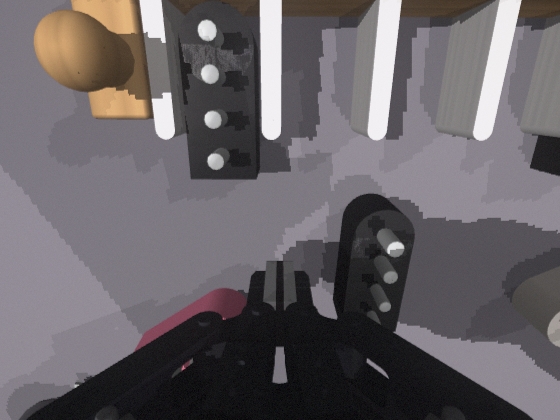

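The holder is still in place at (375,265), and the finger stands clear of it on its left. I'll lower the tool and push toward -y gently.

```bash
python3 -m pendant '[0.2,0.1,-0.05,0,0,0,0,0.16,0.1,0,0,0,0,0,0,0.1,0,0,0,0,0,0,0.1,0,0,0,0,0,0,0.1,0,0,0,0,0,0,0.1,0,0,0,0,0,0,0,0,0,0,0,0]'; cat > m.py <<'E'
from h import *
rk()
p=eyes.get_image('wrist');C=cloud(p);c,s=np.cos(.134),np.sin(.134)
X=(c*C[...,0]-s*C[...,1]-.6262)*1e3;Y=(s*C[...,0]+c*C[...,1]-.1236)*1e3
for d in finder.regions_of('holder_mid',p):
    k=d['mask']&(C[...,2]>.02)&(C[...,2]<.05)
    if k.sum()>50: print(round(d['score'],2),cv2.minAreaRect(np.stack([X[k],Y[k]],-1).astype(np.float32)))
E
python3 m.py
```

```text
clock: 10.2
position: [0.543, 0.1068, 0.015]
orientation: [0.706, -0.047, -0.706, -0.047]
contact_force: [1.4, 0.4, 0.7]
opening: -0.0001
10.2 rack mm [-102.3496   54.7458   11.9557] yaw err 0.0017389509250913537 tilt 0.00019039520881550254 -0.00010687489139423433 F [1.3966 0.4201 0.6904] [-0.1775  0.6822 -0.1555  1.9742  0.2056  0.5    -2.1826]
0.98 ((-133.30148315429688, -74.39191436767578), (38.82543182373047, 27.489816665649414), 0.6502875089645386)
0.97 ((-146.40835571289062, 140.37423706054688), (21.978296279907227, 73.03626251220703), 13.885671615600586)
0.78 ((-92.2022933959961, 25.08490753173828), (30.502944946289062, 46.07648468017578), 88.5139389038086)
```

```bash
python3 -m pendant '[0,0.06,0,0,0,0,0,0,0,0,0,0,0,0,0,0,0,0,0,0,0]'; python3 m.py;  python3 -m pendant '[0,-0.3,0,0,0,0,0,-0.5,-0.3,0.5,0,0,0,0,-0.9,0.3,0.9,0,0,0,0,0,0.4,0.9,0,0,0,0,0,0,0,0,0,0,0]'; python3 m.py
```

```text
clock: 10.68
position: [0.5425, 0.1042, 0.0148]
orientation: [-0.706, 0.047, 0.706, 0.046]
contact_force: [-0.2, 0.5, 0.4]
opening: 0.0002
10.68 rack mm [-102.4544   52.192    11.7903] yaw err 0.0023470341652173377 tilt 0.00014410370343728718 0.00011922862699443497 F [-0.2353  0.5455  0.3658] [-0.1728  0.6817 -0.1561  1.9765  0.2065  0.4985 -2.1788]
0.9 ((-92.37445068359375, 23.775665283203125), (31.64573860168457, 46.1817741394043), 89.36412811279297)
0.81 ((-132.75816345214844, -75.61676025390625), (39.23299026489258, 30.635042190551758), 1.6391279697418213)
0.58 ((-146.98028564453125, 139.6727294921875), (23.997682571411133, 70.5030288696289), 13.126298904418945)
clock: 11.4
position: [0.4264, 0.1145, 0.0833]
orientation: [-0.705, 0.046, 0.706, 0.046]
contact_force: [1.6, 0.8, -0.3]
opening: 0.0001
11.4 rack mm [-218.8772   46.8639   80.3464] yaw err 0.0038735915052525716 tilt 0.0014500660763365758 0.002095734168906535 F [ 1.6128  0.7597 -0.3266] [-0.2416  0.4624 -0.1774  2.202   0.1678  0.4919 -2.25  ]
0.62 ((-157.46568298339844, 135.05911254882812), (30.165964126586914, 70.67792510986328), 34.40370178222656)
0.6 ((-129.29022216796875, -91.41177368164062), (30.91977882385254, 63.952354431152344), 26.692546844482422)
0.55 ((-110.81084442138672, 23.35783576965332), (30.353721618652344, 57.82771301269531), 88.32786560058594)
```

```bash
python3 -m pendant '[0.2,0.25,-0.4,0.03,0,0,0,0.6,0.24,-0.4,0,0,0,0,0.5,0,0,0,0,0,0,0,0,0,0,0,0,0,0,0,0,0,0,0,0]'; python3 m.py
```

```text
clock: 12.12
position: [0.467, 0.0859, 0.0182]
orientation: [0.706, -0.047, -0.705, -0.048]
contact_force: [0.6, 0.6, 0.8]
opening: -0.0001
12.12 rack mm [-174.882    23.9675   15.1603] yaw err -0.0006296470175204683 tilt -0.00038461185127712516 -0.00030684209994185545 F [0.6176 0.5696 0.8151] [-0.1882  0.6129 -0.1355  2.1747  0.2184  0.3658 -2.209 ]
0.91 ((-157.2280731201172, 134.78335571289062), (29.950931549072266, 72.03366088867188), 34.574275970458984)
0.79 ((-133.0921173095703, -84.27513122558594), (31.92099952697754, 47.2458381652832), 26.924814224243164)
0.63 ((-104.91116333007812, 23.307479858398438), (30.246788024902344, 70.54254150390625), 88.20600891113281)
```

```bash
python3 -m pendant '[0.04,0.02,-0.2,0,0,0,0,0,0,-0.2,0,0,0,0,0,0,-0.2,0,0,0,0,0,0,-0.2,0,0,0,0,0,0,-0.2,0,0,0,0,0,0,-0.1,0,0,0,0,0,0,0,0,0,0,0]'; python3 m.py
```

```text
clock: 13.1
position: [0.5213, 0.0768, 0.0158]
orientation: [0.706, -0.048, -0.705, -0.048]
contact_force: [-0.8, -0.3, -1.4]
opening: 0.0
13.1 rack mm [-119.8521   22.1545   12.7727] yaw err -0.0015301926392038978 tilt -0.00023255645733409602 -0.0005432692427098308 F [-0.755  -0.3111 -1.3921] [-0.1321  0.6582 -0.1553  2.0432  0.2171  0.4548 -2.1572]
0.9 ((-129.02569580078125, -91.34713745117188), (32.561832427978516, 63.02763748168945), 28.50214195251465)
0.82 ((-72.81513977050781, 24.23966407775879), (30.20567512512207, 70.5829849243164), 89.96734619140625)
0.57 ((-157.36183166503906, 135.193115234375), (30.63469123840332, 72.64238739013672), 34.79917526245117)
```

```bash
python3 -m pendant '[0,0.01,-0.15,0,0,0,0,0,0.01,-0.15,0,0,0,0,0,0.01,-0.15,0,0,0,0,0,0.01,-0.15,0,0,0,0,0,0,-0.15,0,0,0,0,0,0,-0.1,0,0,0,0,0,0,0,0,0,0,0]'; python3 m.py
```

```text
clock: 14.08
position: [0.5631, 0.0691, 0.0158]
orientation: [0.706, -0.048, -0.705, -0.048]
contact_force: [-0.7, -0.2, -0.7]
opening: -0.0002
14.07 rack mm [-77.3581  20.1372  12.824 ] yaw err -0.0014115427471815545 tilt -0.00025353261323085574 -0.000575907220295489 F [-0.7462 -0.1755 -0.714 ] [-0.0961  0.6934 -0.1681  1.9372  0.2141  0.5273 -2.1178]
0.92 ((-146.15330505371094, 145.0100860595703), (4.442111015319824, 66.66508483886719), 31.04092788696289)
0.87 ((-32.68315124511719, 22.195877075195312), (30.17657470703125, 75.16524505615234), 89.82865905761719)
0.76 ((-124.9127426147461, -99.72785949707031), (33.208740234375, 59.35017776489258), 27.657899856567383)
```

```bash
python3 -m pendant '[0,0,-0.1,0,0,0,0,0,0,-0.1,0,0,0,0,0,0,0,0,0,0,0,0,0,0,0,0,0,0]'; python3 m.py; python3 -m pendant '[0,0,-0.04,0,0,0,0,0,0,0,0,0,0,0,0,0,0,0,0,0,0]'; python3 m.py
```

```text
clock: 14.68
position: [0.5726, 0.0678, 0.0158]
orientation: [0.706, -0.048, -0.705, -0.048]
contact_force: [0.2, -0.1, 0.1]
opening: 0.0
14.68 rack mm [-67.8273  20.0865  12.8358] yaw err -0.0012346853569085714 tilt -8.19521067452339e-05 -0.0001482862616947649 F [ 0.243  -0.0771  0.0669] [-0.0898  0.702  -0.1705  1.9122  0.2132  0.5444 -2.1096]
0.87 ((-22.857547760009766, 22.102794647216797), (74.98716735839844, 30.163862228393555), 0.04804632067680359)
0.7 ((-122.6588134765625, -103.2088851928711), (32.66313552856445, 50.696807861328125), 26.775516510009766)
clock: 15.15
position: [0.5738, 0.0676, 0.0158]
orientation: [-0.705, 0.048, 0.706, 0.048]
contact_force: [-4.0, -0.1, 2.4]
opening: -0.0005
15.15 rack mm [-66.561   20.0465  12.764 ] yaw err -0.00107919139825563 tilt 0.00024305877085019356 0.0010648217977101203 F [-4.0495 -0.1193  2.4044] [-0.0886  0.7037 -0.1712  1.9078  0.2128  0.5485 -2.108 ]
0.9 ((-22.57038116455078, 22.098846435546875), (30.220788955688477, 74.02546691894531), 89.89224243164062)
0.61 ((-122.4254379272461, -104.10892486572266), (33.21630096435547, 49.07890319824219), 27.57663345336914)
0.3 ((-20.72522735595703, 111.84359741210938), (70.50641632080078, 34.31556701660156), 1.3392738103866577)
```

The push force rose to 4 N at the expected fully-home position, so the holder is seated. I'll back off and check.

```bash
python3 -m pendant '[0,0,0.3,0,0,0,0,0,0,0.6,0,0,0,0,-0.8,0,0.6,0,0,0,0,-0.9,0,0,0,0,0,0,-0.9,0,0,0,0,0,0,-0.8,0,0,0,0,0,0,0,0,0,0,0,0,0,0,0,0,0,0,0,0]'; python3 m.py; python3 - <<'E'
from h import *
p=eyes.get_image('wrist');save(p,'w4');C=cloud(p);c,s=np.cos(.134),np.sin(.134)
X=(c*C[...,0]-s*C[...,1]-.6262)*1e3;Y=(s*C[...,0]+c*C[...,1]-.1236)*1e3;z=C[...,2]
for y in (110,66,22,-22,-66,-110):
    k=(abs(X-28)<6)&(abs(Y-y)<4)&(z>.03)&(z<.06);print('tab',y,k.sum(),z[k].mean()-.003 if k.any() else 0)
for y in (110,22,-66):
    k=(abs(Y-y)<8)&(X>-70)&(X<13)&(z>.027)&(z<.036);print('gap',y,'rear x',np.percentile(X[k],1))
E
```

```text
clock: 16.25
position: [0.5004, 0.0774, 0.1856]
orientation: [0.706, -0.048, -0.705, -0.048]
contact_force: [0.4, -0.4, 0.2]
opening: -0.0002
16.25 rack mm [-140.6253   20.0089  182.6021] yaw err -0.0015134341251392958 tilt -7.805233267312028e-05 -0.0007874880593406229 F [ 0.3511 -0.3715  0.1691] [-0.075   0.3835 -0.2365  1.9336  0.1187  0.837  -2.0808]
0.97 ((-20.087139129638672, 22.006084442138672), (68.93248748779297, 29.846216201782227), 0.06970817595720291)
0.74 ((-127.61053466796875, -94.7252426147461), (31.02118682861328, 70.15760803222656), 26.977760314941406)
0.58 ((-157.40335083007812, 134.9787139892578), (29.95974349975586, 70.84992218017578), 34.484100341796875)
tab 110 0 0
tab 66 0 0
tab 22 0 0
tab -22 0 0
tab -66 0 0
tab -110 0 0
gap 110 rear x -55.28232396694231
gap 22 rear x -54.61652142469732
gap -66 rear x -55.6329536155914
```

View pics/w4.png

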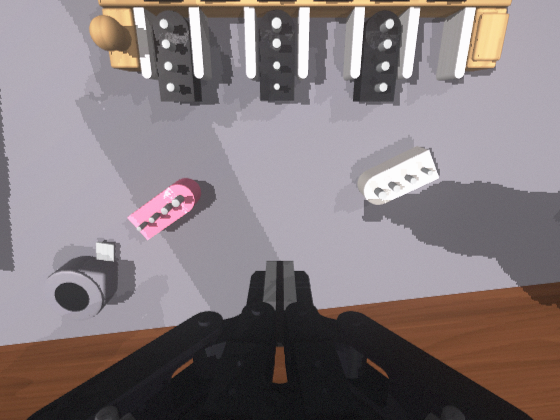

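The black holder is home in the third gap from the post, at (277,60), and sits level with the two bystander holders. I measure its centre at (-20.1, 22.0) mm with the yaw error near zero. Handing in.

```bash
python3 -c "
from h import *
p=eyes.get_image('top');C=cloud(p);c,s=np.cos(.134),np.sin(.134)
X=(c*C[...,0]-s*C[...,1]-.6262)*1e3;Y=(s*C[...,0]+c*C[...,1]-.1236)*1e3;z=C[...,2]
for y in (110,66,22,-22,-66,-110):
    k=(abs(X-28)<7)&(abs(Y-y)<5)&(z>.03)&(z<.06);print('tab',y,k.sum(),np.median(z[k])-.003)
print(job.close_job())"
```

```text
tab 110 0 nan
tab 66 0 nan
tab 22 0 nan
tab -22 23 0.04481599014462286
tab -66 23 0.04599177922266964
tab -110 22 0.045126278848078495
the job is handed in; nothing more can be done
None
  return _methods._mean(a, axis=axis, dtype=dtype,
  ret = ret.dtype.type(ret / rcount)
```

I pressed the first, second and third tabs from the post end in turn, then pushed the loose black holder into the third gap until it met the back rail, and handed the job in at about 16 s. No verdict was reported.

- **Tabs pressed:** the fingertip went about 5 mm down on each of the three tabs. The upward force read about 2.5–3.5 N, which fits the spring. I pressed no tab beyond the third.
- **Holder:** I nudged it about 11 mm sideways to line it up, then pushed it from its flat rear end. The push force rose to 4 N at the expected position. The last wrist picture puts its centre at x = -20.1, y = 22.0 mm in the rack's frame (fully home is -20, 22), with its direction within about 0.1°. I didn't grip or lift it.
- **Check that failed:** I could not confirm from the pictures that tabs 1–3 came back up. The final wrist view cut off the rail, and the top view gave no depth readings on those three tabs. Tabs 4–6 read free, with crests 45–46 mm above the mat. I am relying on the springs for the first three, since the finger was well clear of them.
- **Other things:** in the last wrist picture the holders already in the rack, the tape and both look-alikes are where they started. I didn't measure the level, mallet and clamp again, but the tool never went low near them. The tool was clear of everything when I handed in.

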